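# Hang the tea infuser plumb and put it in the pot

## Task

Get the teapot ready for the water: lift its hinged lid open until it rests back on its stop, then pick the tea infuser up out of its dish near the end of its stem, let it swing in your fingers until it hangs straight down, capsule lowest, and grip it firmly again. Lower it in your grip to the bottom of the pot before you let go, and see that it has come to rest there; leave the lid open, and do not shove the pot, the dish, the mugs, the timer or the teaspoon.

Things in the scene. Friction and masses are not known exactly. Their poses are not given: they have to be found in the camera images.
- teapot: loose blue teapot, 1.2 kg, origin at the centre of its underside, z up. Belly 124 mm across, rim 104 mm up. Its x axis points from the spout (tip 95 mm out at -x, 90 mm up) to the handle (98 mm out at +x). Inner floor 6 mm above the origin
- pot_lid (a joint): angle of the teapot's round steel lid (87 mm across, 90 g) in rad: 0 shut, 2.40 on its stop, leaning back over the handle. No latch; let go below 1.4 it falls shut, past 1.75 it falls back onto the stop. The hinge axis runs along the pot's y axis
- lid_hinge (a point): a point on the lid's hinge axis, at the handle side of the rim, 47 mm from the pot's axis and 107 mm up
- lid_tab (a point): centre of the black grip of the lid's tab, 14 x 14 x 12 mm high, over the spout when shut, 106 mm from the hinge axis and 9 mm above it; free at both sides, it can be pinched from above with the fingers closing along the pot's y axis. It moves with the lid: shut it lies at -106 mm along the pot's x from the hinge, open on its stop it is 125 mm from the pot's axis at the handle side, about 175 mm up, the highest part of the pot
- pot_mouth (a point): centre of the teapot's open mouth, in the plane of the rim, 98 mm above the inner floor; clear width 76 mm
- infuser: the tea infuser; this point is the centre of the wooden knob at the end of the infuser's stem, a cylinder 14 mm across and 18 mm long. The x axis runs from capsule to knob: up when it hangs. The infuser (about 100 g, mostly in the capsule, 150 mm long) lies level in the dish, its knob in free air 19 mm above the worktop. Gripped with 30 N or more it keeps its angle; at 1 to 4 N it swings about the fingers, below that it drops
- infuser_foot (a point): centre of the flat foot of the infuser's steel capsule (30 mm across, 56 mm long; then a 6 mm stem), 140 mm from the centre of the knob, x axis along the infuser towards the knob
- drip_dish: loose white round dish, 100 mm across, 16 mm high (21 mm at the two nubs beside the stem), in which the infuser's capsule lies; origin under its centre
- mug_1: loose small white mug with handle at the back, 50 mm high, to be left alone; origin under it
- mug_2: loose small patterned mug with handle at the back, 49 mm high, to be left alone; origin under it
- kitchen_timer: loose round red and white kitchen timer at the back, 65 mm across, to be left alone; origin under it
- teaspoon: loose teaspoon with red handle at the back, 132 mm long, to be left alone; origin under it
There are look-alikes about, which are no part of the job. There is more than one size of the teapot; the one meant has the size given above.

How it is judged:
On the way, in this order (a step that is already met when the one before it is completed fails the run):
1. the lid rests open on its stop, let go (value of joint pot_lid above 2.3 rad and contact force between the fingers and teapot below 0.1 N), for 0.3 s.
2. the infuser hangs straight down (within about 12 degrees) gripped in the fingers, clear of the worktop (angle between infuser's own x axis and vertical below 0.21 rad and height (world z) of infuser_foot above 0.03 m and contact force between the fingers and infuser above 4 N), for 0.4 s.
3. the infuser's foot is lowered to within 25 mm of the pot's inner floor, still in the fingers (z of infuser_foot in the frame of teapot below 0.031 m and horizontal distance between infuser_foot and teapot below 0.055 m and contact force between the fingers and infuser above 0.5 N), for 0.1 s.
At the end, for the whole second after the job is handed in: The infuser stands released and still in the open teapot, capsule foot within 30 mm of its floor and knob up; the lid is open on its stop (over 2.25 rad); the pot is upright and within 40 mm of where it was (z of infuser_foot in the frame of teapot between -0.005 and 0.035 m and horizontal distance between infuser_foot and teapot below 0.055 m and angle between infuser's own x axis and vertical below 0.8 rad and linear speed of infuser below 0.05 m/s and value of joint pot_lid above 2.25 rad and linear speed of teapot below 0.02 m/s and angle between teapot's own z axis and vertical below 0.05 rad and distance of teapot from where it was at the start of the episode below 0.04 m); the robot touches nothing.
It fails at once if the dish or a thing at the back was shoved more than 30 mm (distance of any of mug_1, mug_2, kitchen_timer, teaspoon, drip_dish from where it was at the start of the episode above 0.03 m).
It fails at once if the pot was shoved more than 40 mm or tipped (distance of teapot from where it was at the start of the episode above 0.04 m or angle between teapot's own z axis and vertical above 0.25 rad).
It also fails if it takes over 66 s, if anything falls off the work surface, if the arm or the gripper's body presses on something with over 40 N, if the wrist force passes 120 N, or if a joint passes its speed limit or range.

## Robot

A 6-joint arm with a two-finger parallel gripper is mounted at the origin on a cart in front of the work surface, level with it; the furniture and walls round the work are solid. World frame = base frame: x ahead of the robot, y to its left, z up, the work surface at z = 0. Lengths are in m, angles in rad, forces in N, time in s.
With the tool pointing down it reaches from about 0.2 to 0.875 m from the base axis. Payload 3.4 kg.
Tool frame: the origin (TCP) lies at the very end of the fingers, on their centre line; the grasp point (between the pads) lies 19 mm behind it; z points along the fingers, y is the line along which they close (so a half turn about z gives the same grasp; the last joint's range is limited). The gripper opens to 94 mm and grips with 3 to 60 N. Pads are 16 mm wide; open, the fingers measure 119 mm over their backs; the gripper's body (75 mm by 177 mm) begins 78 mm behind the grasp point.
Start: joints at [1.084, 0.276, 1.505, -0, 1.361, -0.121], TCP at [0.206, 0.537, 0.168] pointing down, gripper open.
Joint ranges: [-2.89, 2.89], [-0.75, 2.08], [0.22, 2.7], [-1.18, 4.32], [0.11, 2.71], [-2.7, 2.7]. Speed limits (rad/s): [2.57, 2.57, 3.14, 3.14, 3.14, 3.14].

## Interface

Orientations are given as a 3x3 rotation matrix whose columns are the frame's x, y, z axes.
In Python, from bench import arm gives the robot as it stands.
- The arm moves only by the shell command python3 -m jog 'ROWS' [FORCE]. ROWS is JSON, a list of rows, each a list of 7 numbers: the closure, from 0 (fully open) to 1 (shut), then the shift along the world's x, y, z in m, then the turn, a rotation vector about the world's x, y, z in degrees. In form: [[gripper, tx, ty, tz, rx, ry, rz], ...]. A call has 1 to 5 rows; each row shifts and turns the commanded pose from where the row before left it; what a row does not reach is not made up. A row lasts 1/8 s, in which the tool goes at most 62.5 mm and 10.7 degrees, less where a joint would pass 70% of its speed; a pose out of reach is approached as far as the arm can. A call is refused whole if a number of a shift passes 0.0625 or a number of a turn 10.7, either way. A call with a gripper value outside its range is refused whole. The fingers move at their own pace and stop on an object; FORCE is the grip in N (left out, the last holds). Time passes only in rows, so rows that do not move let the fingers close. It gives the time, the measured TCP pose, the force, the opening and the grip force at its end, in the units of the state.
- arm.sense(): the state, without advancing time (a new reading comes with each control period).
- arm.read_camera(name): name is "scene" or "side" or "wrist"; returns a dict with "img" (420x560x3 uint8, red, green, blue), "depth" (420x560 float32, m along the optical axis (not along the pixel's ray), 0 where there is no reading), "vfov" (degrees; the focal length in pixels is half the picture's height over the tangent of half this angle, whatever the lens; pixels are square), "cx", "cy" (the principal point, pixels), "pose" (4x4, takes a point from camera to world coordinates); the wrist camera has in their place "hand_eye" (4x4, takes a point from camera to tool coordinates, whose origin is the TCP and whose axes are the flange's). Camera axes: x right, y up, looking along -z (the intrinsics and any distortion apply to the point x, -y, -z); pixel columns grow to the right and rows downward; lengths in m; the calibration is good to about 2 mm. A picture is of the moment at which its call begins: read the wrist's pose just before it.
- arm.hand_in(): hands the job in; it is judged then, once.
Trained networks look in the newest picture that a camera, given by its name, has taken for a name from the list of things; names that differ only in an ending like _2 or _b are one class to them, and where a whole thing is asked for, a point or a joint stands for the part that bears it (a point fixed in the world has none). Each returns a list of dicts, best first, with "p" (0 to 1); they miss things now and then, are a little off and sometimes report something else, mostly with a low value. They report only what shows in the picture. A call takes as long as a camera call. They do not tell look-alikes from the thing itself.
- arm.search_frame(label, camera): "location" ([row, column] in pixels, amid what is visible of it).
- arm.landmark_of(label, camera): "location" ([row, column] in pixels: a listed point, or the origin of a listed thing).
The state is a dict: "time": time; "qpos": joint angles; "qd": joint speeds; "effort": joint torques, N m; "ee_pos": TCP position; "tool_rot": TCP orientation; "ft_force": force on the tool from outside, world axes, zero at the start; "torque": the same for the moment, N m; "opening": finger opening in m; "grip_force": force on a finger pad.
Only numpy, scipy, OpenCV 4.12 (cv2) and the standard library are available. Lean on these libraries where they do the work, as an engineer would, in place of code of your own. Each camera call takes 0.05 s, during which the arm holds its last target. There are 200 camera calls.

## Working session

There is one attempt and no reset: what is moved stays moved. The work goes in short steps, Python scripts to look and compute and a shell command to move; the robot and the scene stay as the last step left them, time stands still between calls to the robot, and variables do not carry over. Pictures are saved under pics/ and viewed, at most 10 in all, crops included, and the job is handed in when it is done.

```bash
ls; mkdir -p pics; cat > h.py <<'E'
import numpy as np, cv2
from bench import arm
def cam(n):
    s=arm.sense(); c=arm.read_camera(n)
    if n=="wrist":
        T=np.eye(4);T[:3,:3]=s["tool_rot"];T[:3,3]=s["ee_pos"]; c["pose"]=T@np.array(c["hand_eye"])
    return c
def pt(c,r,col,d=None,z=None):
    r,col=float(r),float(col)
    f=c["img"].shape[0]/2/np.tan(np.radians(c["vfov"])/2)
    ray=np.array([(col-c["cx"])/f,-(r-c["cy"])/f,-1.])
    P=np.array(c["pose"]);w=P[:3,:3]@ray;o=P[:3,3]
    if z is not None: return o+w*(z-o[2])/w[2]
    if d is None:
        p=c["depth"][max(0,int(r)-2):int(r)+3,max(0,int(col)-2):int(col)+3];p=p[p>0]
        d=np.median(p) if p.size else np.nan
    return o+w*d
def save(c,n,box=None,k=1):
    im=c["img"]
    if box: im=im[box[0]:box[1],box[2]:box[3]]
    im=cv2.resize(im,None,fx=k,fy=k,interpolation=cv2.INTER_CUBIC)
    cv2.imwrite("pics/"+n,cv2.cvtColor(im,cv2.COLOR_RGB2BGR))
E
python3 - <<'E'
from h import *
np.set_printoptions(precision=3,suppress=True)
for n in ("scene","side"):
    c=cam(n); save(c,n+"0.png"); print(n,{k:(v if np.size(v)<3 else np.shape(v)) for k,v in c.items()},np.array(c["pose"])[:3,3])
    for l in "teapot lid_hinge lid_tab pot_mouth infuser infuser_foot drip_dish".split():
        for d in arm.landmark_of(l,n)[:3]:
            print(l,round(d["p"],2),np.round(d["location"]),pt(c,*d["location"]))
E
```

```text
pics
scene {'img': (420, 560, 3), 'depth': (420, 560), 'vfov': 57.97352580515245, 'cx': 275.50457332946814, 'cy': 209.70969460482297, 'pose': (4, 4)} [0.298 0.525 0.879]
teapot 0.74 [296. 285.] [0.441 0.287 0.112]
teapot 0.65 [352. 218.] [0.492 0.452 0.08 ]
lid_hinge 0.83 [343. 230.] [0.485 0.424 0.076]
lid_hinge 0.75 [268. 296.] [0.456 0.22  0.111]
lid_tab 0.92 [308. 275.] [0.443 0.32  0.116]
lid_tab 0.56 [352. 197.] [0.529 0.476 0.078]
pot_mouth 0.89 [348. 211.] [0.51  0.453 0.081]
pot_mouth 0.81 [284. 287.] [0.451 0.263 0.116]
pot_mouth 0.54 [165. 280.] [ 0.699 -0.074  0.003]
infuser 0.79 [164. 363.] [ 0.49  -0.199  0.021]
infuser 0.5 [268. 292.] [0.463 0.225 0.111]
infuser_foot 0.72 [199. 351.] [ 0.46  -0.069  0.024]
drip_dish 0.9 [198. 353.] [ 0.458 -0.072  0.029]
side {'img': (420, 560, 3), 'depth': (420, 560), 'vfov': 42.020573162260774, 'cx': 275.24306939623824, 'cy': 206.56956937780637, 'pose': (4, 4)} [0.251 1.525 0.836]
teapot 0.96 [261. 309.] [0.442 0.342 0.062]
teapot 0.7 [300. 273.] [0.498 0.49  0.034]
teapot 0.3 [204. 330.] [ 0.452 -0.071  0.027]
lid_hinge 0.91 [224. 313.] [0.455 0.231 0.112]
lid_hinge 0.74 [271. 283.] [0.49  0.428 0.078]
lid_tab 0.89 [281. 260.] [0.561 0.379 0.002]
lid_tab 0.88 [240. 310.] [0.449 0.304 0.103]
pot_mouth 0.8 [278. 274.] [0.505 0.465 0.079]
pot_mouth 0.72 [208. 329.] [ 0.453 -0.065  0.013]
pot_mouth 0.67 [232. 309.] [0.455 0.28  0.113]
infuser 0.64 [190. 327.] [ 0.484 -0.221  0.003]
infuser_foot 0.69 [205. 330.] [ 0.451 -0.07   0.023]
drip_dish 0.61 [204. 329.] [ 0.454 -0.07   0.025]
```

View pics/scene0.png

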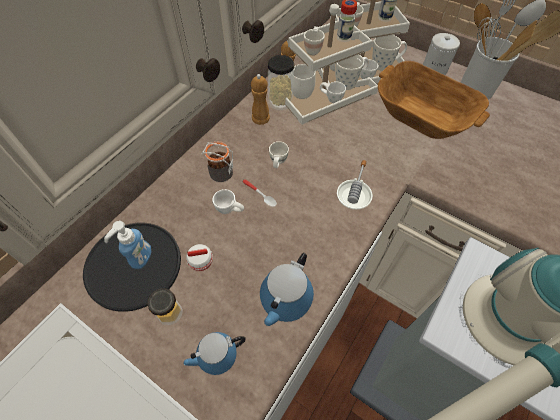

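View pics/side0.png

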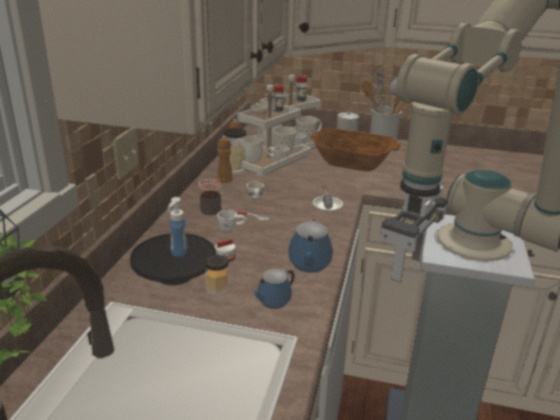

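The scene shows two blue teapots: a larger one at (row 290, col 287), with its rim at 0.11 m, and a smaller one at (352, 215), with its rim at 0.08 m. The larger one matches the 104 mm rim, so it's the one meant. The infuser lies in the dish at (193, 354), knob at (163, 363).

```bash
python3 - <<'E'
from h import *
np.set_printoptions(precision=3,suppress=True)
c=cam("scene"); save(c,"pot.png",(150,390,180,390),2.5)
s=arm.sense(); print(s["ee_pos"],s["tool_rot"],s["opening"],s["ft_force"])
print("tab",pt(c,308,275,z=.116),"hinge",pt(c,268,296,z=.107),"mouth",pt(c,284,287,z=.104))
print("knob",pt(c,164,363,z=.019),"foot",pt(c,199,351,z=.019))
hsv=cv2.cvtColor(c["img"],cv2.COLOR_RGB2HSV)
# rim-of-lid points: circle fit on top z>0.1
P=[]
for r in range(255,330):
  for q in range(250,325):
    p=pt(c,r,q,d=c["depth"][r,q])
    if c["depth"][r,q]>0 and .105<p[2]<.13: P.append(p)
P=np.array(P);print(len(P),P.min(0),P.max(0))
np.save("/tmp/p.npy",P)
E
```

```text
[0.206 0.537 0.168] [[-0.934  0.358  0.   ]
 [ 0.358  0.934  0.   ]
 [-0.     0.    -1.   ]] 0.09407046726223493 [-0.08  -0.047 -0.464]
tab [0.443 0.321 0.116] hinge [0.457 0.219 0.107] mouth [0.453 0.26  0.104]
knob [ 0.492 -0.202  0.019] foot [ 0.462 -0.073  0.019]
1306 [0.412 0.206 0.105] [0.498 0.323 0.124]
```

View pics/pot.png

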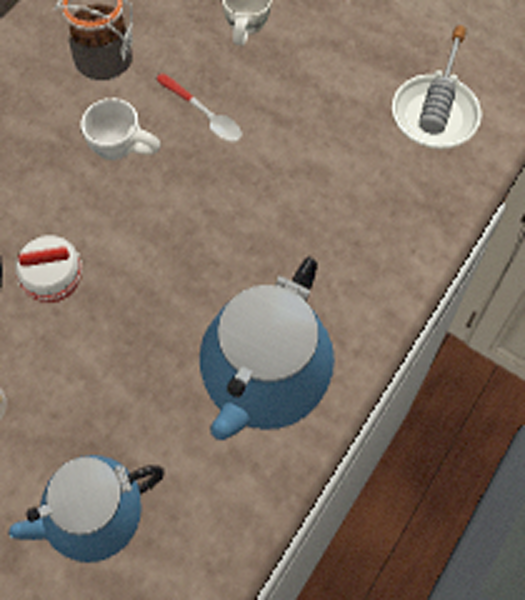

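The crop confirms the larger pot: black tab by the spout at crop (385, 237), hinge at (285, 295), handle behind it. Next I'll move above the tab.

```bash
python3 -m jog '[[0,0.03,-0.025,0.02,0,0,-8],[0,0.03,-0.03,0.02,0,0,-8],[0,0.03,-0.03,0.02,0,0,-8],[0,0.03,-0.03,0.02,0,0,-8],[0,0.03,-0.03,0.01,0,0,-8]]' 6; python3 -m jog '[[0,0.03,-0.03,0,0,0,-8],[0,0.03,-0.02,0,0,0,-8],[0.3,0.027,-0.02,0,0,0,-5.5],[0.5,0,0,0,0,0,0],[0.5,0,0,0,0,0,0]]'
python3 - <<'E'
from h import *
np.set_printoptions(precision=3,suppress=True)
s=arm.sense();print(s["ee_pos"],s["tool_rot"][:,1],s["opening"])
c=cam("wrist"); save(c,"w1.png")
for l in "lid_hinge lid_tab pot_mouth".split():
    for d in arm.landmark_of(l,"wrist")[:2]: print(l,round(d["p"],2),np.round(d["location"]),pt(c,*d["location"]), pt(c,*d["location"],z={"lid_hinge":.107,"lid_tab":.116,"pot_mouth":.108}[l]))
E
```

```text
time: 1.48
ee_pos: [0.357, 0.3913, 0.2598]
tool_rot: [[-0.482, 0.876, 0.002], [0.876, 0.482, 0.002], [0.0, 0.002, -1.0]]
ft_force: [0.5, 0.2, -0.7]
opening: 0.0945
grip_force: 0.0
time: 2.1
ee_pos: [0.442, 0.3223, 0.2583]
tool_rot: [[-0.132, 0.991, -0.001], [0.991, 0.132, 0.0], [0.001, -0.001, -1.0]]
ft_force: [0.2, 0.7, 0.1]
opening: 0.067
grip_force: 0.0
[0.442 0.322 0.258] [ 0.991  0.132 -0.001] 0.06704642417585831
lid_hinge 0.64 [ 90. 339.] [0.491 0.423 0.078] [0.487 0.421 0.107]
lid_tab 0.82 [191. 284.] [0.446 0.319 0.122] [0.446 0.317 0.116]
lid_tab 0.78 [ 33. 394.] [0.534 0.483 0.085] [0.526 0.476 0.116]
pot_mouth 0.74 [243. 283.] [0.453 0.263 0.117] [0.453 0.259 0.108]
pot_mouth 0.73 [ 64. 359.] [0.506 0.45  0.083] [0.502 0.446 0.108]
```

View pics/w1.png

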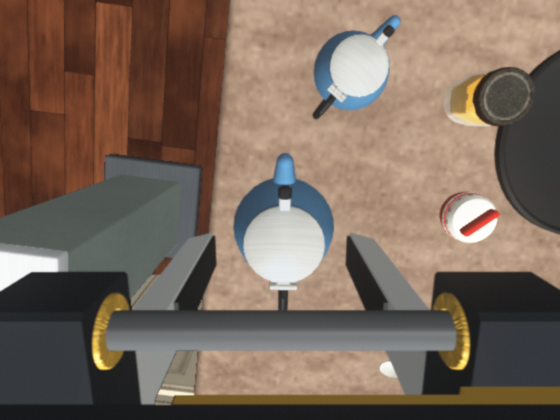

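Wrist view: tab at (191, 285), pot axis vertical in the image, and fingers aligned with the pot's y axis. Descending to the tab.

```bash
python3 -m jog '[[0.5,0.003,-0.001,-0.04,0,0,0],[0.5,0,0,-0.04,0,0,0],[0.5,0,0,-0.035,0,0,0],[0.5,0,0,-0.025,0,0,0],[0.5,0,0,-0.015,0,0,0]]' 6 | grep -v rot; python3 -m jog '[[0.5,0,0,0,0,0,0],[1,0,0,0,0,0,0],[1,0,0,0,0,0,0],[1,0,0,0,0,0,0],[1,0,0,0,0,0,0]]' 6|grep -v rot
```

```text
time: 2.92
ee_pos: [0.4446, 0.3212, 0.1023]
ft_force: [0.5, 0.1, 0.3]
opening: 0.0468
grip_force: 0.0
time: 3.55
ee_pos: [0.4459, 0.3211, 0.1037]
ft_force: [0.2, -0.6, -0.5]
opening: 0.0104
grip_force: 0.0
```

```bash
python3 - <<'E'
from h import *
np.set_printoptions(precision=3,suppress=True)
s=arm.sense();print(s["ee_pos"],s["opening"],s["grip_force"])
c=cam("wrist"); save(c,"w2.png"); c=cam("scene")
im=c["img"][230:350,220:360]; cv2.imwrite("pics/w2.png",np.vstack([cv2.resize(cv2.cvtColor(im,cv2.COLOR_RGB2BGR),(560,480),interpolation=cv2.INTER_CUBIC)]))
E
```

```text
[0.446 0.321 0.104] 0.010387953346453966 0.0
```

View pics/w2.png

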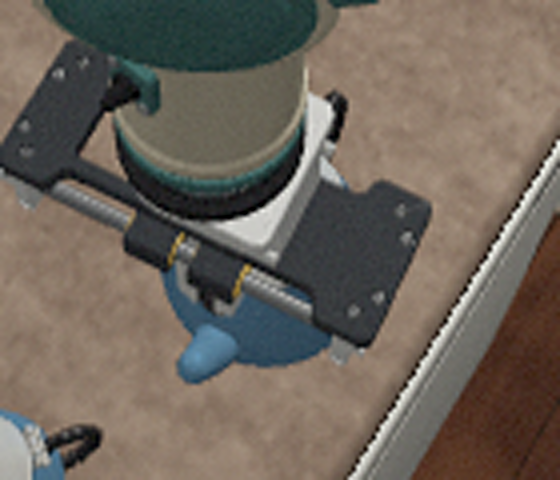

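The scene crop shows the fingers beside the tab, just behind the spout. I'll let the closing finish before judging the grip.

```bash
python3 -m jog '[[1,0,0,0,0,0,0],[1,0,0,0,0,0,0]]' 6 | grep -v rot; python3 - <<'E'
from h import *
c=cam("wrist"); save(c,"w3.png",(130,330,180,400),2.5)
E
```

```text
time: 3.9
ee_pos: [0.4457, 0.321, 0.1034]
ft_force: [0.4, -1.3, -0.4]
opening: 0.0006
grip_force: 0.0
```

View pics/w3.png

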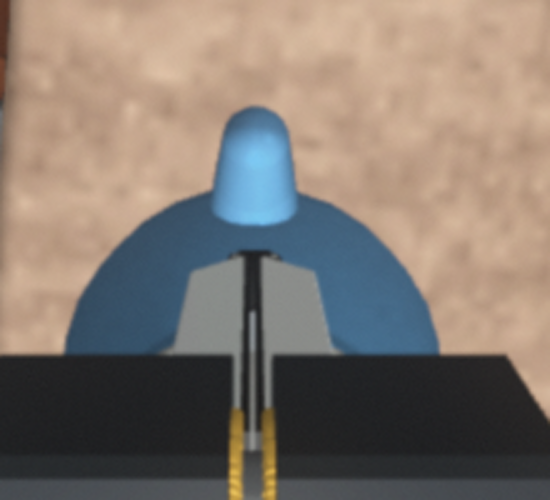

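The fingers shut on nothing, as the crop shows them closed with the tab not between them. I'll open, back up and re-measure.

```bash
python3 -m jog '[[0.5,0,0,0,0,0,0],[0.5,0,0,0,0,0,0],[0.5,0,0,0,0,0,0],[0.5,0,0,0,0,0,0],[0.5,0,0,0.06,0,0,0]]' 6 | grep -v rot;python3 -m jog '[[0.5,0,0.02,0.06,0,0,0],[0.5,0,0.02,0.01,0,0,0],[0.5,0,0,0,0,0,0],[0.5,0,0,0,0,0,0]]' | grep -v rot; python3 - <<'E'
from h import *
np.set_printoptions(precision=3,suppress=True,linewidth=150)
c=cam("wrist"); save(c,"w4.png",(160,400,160,400),2.5)
for l in "lid_hinge lid_tab pot_mouth".split():
    for d in arm.landmark_of(l,"wrist")[:2]:
        r=d["location"];print(l,round(d["p"],2),np.round(r),pt(c,*r))
print(arm.landmark_of("lid_tab","wrist")[0])
r0,q0=map(int,arm.landmark_of("lid_tab","wrist")[0]["location"])
for r in range(r0-40,r0+60,5): print(r,pt(c,r,q0),c["img"][r,q0])
for n in ("scene","side"):
    c=cam(n)
    for d in arm.landmark_of("lid_tab",n)[:2]+arm.landmark_of("pot_mouth",n)[:2]: print(n,d["p"],pt(c,*d["location"]),pt(c,*d["location"],z=.116))
E
```

```text
time: 4.58
ee_pos: [0.4422, 0.319, 0.1596]
ft_force: [0.2, 1.0, 1.0]
opening: 0.0457
grip_force: 0.0
time: 5.08
ee_pos: [0.4449, 0.3597, 0.2313]
ft_force: [-0.5, 0.8, 0.8]
opening: 0.0471
grip_force: 0.0
lid_hinge 0.86 [126. 334.] [0.49  0.424 0.079]
lid_tab 0.73 [234. 273.] [0.444 0.319 0.122]
lid_tab 0.61 [ 65. 391.] [0.533 0.486 0.086]
pot_mouth 0.79 [284. 277.] [0.454 0.267 0.118]
pot_mouth 0.68 [101. 358.] [0.509 0.45  0.083]
{'location': [233.5, 273.2], 'p': 0.73}
193 [0.439 0.35  0.083] [ 80  91 106]
198 [0.439 0.345 0.088] [ 80 120 152]
203 [0.44  0.34  0.087] [103 158 200]
208 [0.441 0.334 0.082] [105 161 204]
213 [0.442 0.326 0.073] [107 166 210]
218 [0.442 0.318 0.064] [110 172 217]
223 [0.443 0.313 0.066] [ 62  89 112]
228 [0.443 0.322 0.115] [57 69 81]
233 [0.444 0.32  0.122] [47 47 48]
238 [0.444 0.315 0.122] [60 61 61]
243 [0.445 0.308 0.116] [197 203 207]
248 [0.446 0.302 0.113] [234 238 241]
253 [0.446 0.296 0.112] [220 225 226]
258 [0.447 0.291 0.113] [211 213 207]
263 [0.448 0.286 0.114] [215 216 211]
268 [0.448 0.282 0.115] [216 217 211]
273 [0.449 0.277 0.116] [223 224 217]
278 [0.449 0.272 0.117] [223 223 218]
283 [0.45  0.267 0.117] [228 228 224]
288 [0.451 0.262 0.117] [228 229 226]
scene 0.98 [0.545 0.477 0.038] [0.522 0.481 0.116]
scene 0.98 [0.507 0.45  0.082] [0.498 0.453 0.116]
scene 0.28 [0.399 0.337 0.409] [0.463 0.22  0.116]
side 0.75 [ 0.568  0.361 -0.   ] [0.524 0.523 0.116]
side 0.59 [0.454 0.3   0.1  ] [0.45  0.327 0.116]
side 0.74 [0.449 0.279 0.115] [0.449 0.28  0.116]
side 0.66 [ 0.46  -0.068  0.019] [0.436 0.121 0.116]
```

View pics/w4.png

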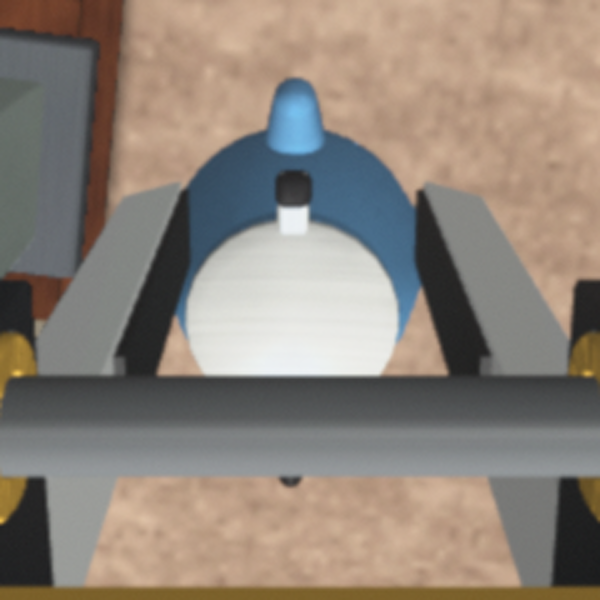

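The tab shows at crop (190, 293), measured at about (0.444, 0.317, 0.116), which is where I pinched. I'll check where the fingertips really are against the TCP.

```bash
python3 - <<'E'
from h import *
np.set_printoptions(precision=4,suppress=True,linewidth=150)
s=arm.sense();c=cam("wrist");H=np.array(c["hand_eye"]);print(H,c["cx"],c["cy"],c["vfov"]);print(s["ee_pos"],s["opening"])
f=210/np.tan(np.radians(c["vfov"])/2)
def proj(p):
    q=np.linalg.inv(H)@np.r_[p,1];return c["cy"]-f*q[1]/-q[2], c["cx"]+f*q[0]/-q[2]
for p in ([0,0,0],[0,.0235,0],[0,-.0235,0],[.008,.0235,0]): print(p,proj(p))
for (r,q) in ((240,228),(250,228),(260,225),(250,215),(280,220),(240,332),(250,338),(260,340)):
    d=c["depth"][r,q]; p=H@np.r_[(q-c["cx"])/f*d,-(r-c["cy"])/f*d,-d,1]; print(r,q,d,p[:3],c["img"][r,q])
E
```

```text
[[-0.0005  0.9725  0.2331  0.0666]
 [ 1.      0.0005  0.0001  0.0008]
 [ 0.      0.2331 -0.9725 -0.2173]
 [ 0.      0.      0.      1.    ]] 280.558857379232 204.44034158698113 59.84712536569177
[0.4457 0.3607 0.2327] 0.04691839534506349
[0, 0, 0] (np.float64(227.11070265986248), np.float64(279.3163482781177))
[0, 0.0235, 0] (np.float64(227.09268876272972), np.float64(317.1165959674618))
[0, -0.0235, 0] (np.float64(227.12871607156663), np.float64(241.51711920914659))
[0.008, 0.0235, 0] (np.float64(214.6628667853133), np.float64(317.4130657812886))
240 228 0.17638855 [ 0.0088 -0.0246 -0.0498] [136 138 136]
250 228 0.16713323 [ 0.0073 -0.0233 -0.0596] [40 39 39]
260 225 0.15691206 [ 0.0068 -0.0231 -0.0703] [38 36 37]
250 215 0.16515845 [ 0.008  -0.0289 -0.0615] [131 133 131]
280 220 0.14184724 [ 0.005  -0.0228 -0.0862] [38 38 38]
240 332 0.17592354 [ 0.0089  0.0256 -0.0502] [119 119 117]
250 338 0.16328382 [ 0.0087  0.0265 -0.0633] [134 135 132]
260 340 0.15292543 [ 0.0083  0.0257 -0.074 ] [114 115 114]
```

```bash
python3 - <<'E'
from h import *
np.set_printoptions(precision=4,suppress=True,linewidth=150)
s=arm.sense();e=s["ee_pos"]
for n in ("side","scene"):
    c=cam(n);f=210/np.tan(np.radians(c["vfov"])/2);P=np.array(c["pose"])
    q=np.linalg.inv(P)@np.r_[e,1];print(n,"TCP px",c["cy"]-f*q[1]/-q[2],c["cx"]+f*q[0]/-q[2])
    R,Q=np.mgrid[:420,:560];d=c["depth"]
    X=np.stack([(Q-c["cx"])/f*d,-(R-c["cy"])/f*d,-d],-1)@P[:3,:3].T+P[:3,3]
    X=X[(d>0)&(np.linalg.norm(X[...,:2]-e[:2],axis=-1)<.07)&(X[...,2]>.14)]
    i=np.argsort(X[:,2])[:8];print(len(X),X[i])
    if n=="side": save(c,"s1.png",(170,290,240,400),4)
E
```

```text
side TCP px 205.71048957013085 309.5299050262411
6472 [[0.4191 0.3656 0.2704]
 [0.4702 0.3532 0.2706]
 [0.4687 0.372  0.2715]
 [0.4173 0.3633 0.2722]
 [0.4195 0.364  0.2722]
 [0.4706 0.3749 0.2726]
 [0.4691 0.3709 0.2736]
 [0.4197 0.364  0.2748]]
scene TCP px 303.8397378481157 260.34200892120964
23803 [[0.4715 0.3609 0.2706]
 [0.4699 0.3686 0.2714]
 [0.4705 0.3649 0.2717]
 [0.47   0.3711 0.2719]
 [0.4727 0.373  0.2722]
 [0.4205 0.3662 0.2726]
 [0.4748 0.3728 0.2733]
 [0.471  0.3724 0.2734]]
```

View pics/s1.png

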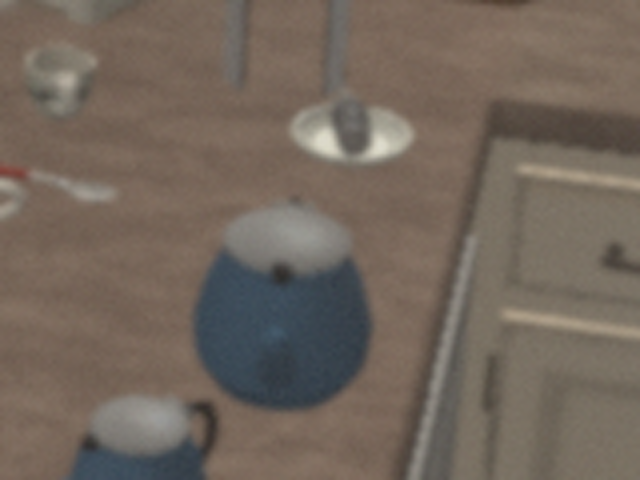

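All three cameras put the real fingertips at z ≈ 0.270 while the reported TCP is 0.233. The side crop shows them at (85, 237) and (90, 335). So the true tips are about 37 mm behind the reported TCP, and I'll use that offset from here on.

```bash
python3 -m jog '[[0.5,-0.001,-0.043,0,0,0,0],[0.5,0,0,-0.045,0,0,0],[0.5,0,0,-0.045,0,0,0],[0.5,0,0,-0.035,0,0,0],[0.5,0,0,-0.02,0,0,0]]' 6 | grep -v rot; python3 -m jog '[[0.5,0,0,-0.01,0,0,0],[0.5,0,0,-0.01,0,0,0],[0.5,0,0,0,0,0,0],[0.8,0,0,0,0,0,0],[0.8,0,0,0,0,0,0]]' 6|grep -v rot;  python3 -m jog '[[1,0,0,0,0,0,0],[1,0,0,0,0,0,0],[1,0,0,0,0,0,0]]' 6|grep -v rot
```

```text
time: 6.45
ee_pos: [0.4436, 0.3172, 0.0858]
ft_force: [-0.7, 1.0, -0.0]
opening: 0.0472
grip_force: 0.0
time: 7.08
ee_pos: [0.4452, 0.318, 0.0684]
ft_force: [-0.1, -0.1, 0.3]
opening: 0.0305
grip_force: 0.0
time: 7.45
ee_pos: [0.4456, 0.3182, 0.068]
ft_force: [1.6, 1.3, -0.6]
opening: 0.014
grip_force: 6.0
```

Tab pinched at 14 mm and 6 N. Now swinging it along the hinge arc.

```bash
python3 -m jog '[[1,0.0005,-0.004,0.021,0,0,0],[1,0.001,-0.008,0.02,0,0,0],[1,0.0015,-0.0115,0.0175,0,0,0],[1,0,0,0,0,0,0]]' 6 | grep -v rot; python3 -m jog '[[1,0.002,-0.015,0.015,0,0,0],[1,0.0025,-0.0175,0.012,0,0,0],[1,0.0025,-0.0195,0.008,0,0,0],[1,0.0025,-0.0205,0.004,0,0,0],[1,0,0,0,0,0,0]]' |grep -v rot
```

```text
time: 7.95
ee_pos: [0.4479, 0.294, 0.1271]
ft_force: [0.4, 1.0, -0.9]
opening: 0.0139
grip_force: 6.0
time: 8.57
ee_pos: [0.4577, 0.2198, 0.1659]
ft_force: [1.0, -0.1, 2.7]
opening: 0.0139
grip_force: 6.0
```

```bash
python3 -m jog '[[1,0.0025,-0.021,0,0,0,0],[1,0.0025,-0.0205,-0.0045,0,0,0],[1,0.0025,-0.019,-0.0085,0,0,0],[1,0.0025,-0.017,-0.012,0,0,0],[1,0.001,-0.0075,-0.0075,0,0,0]]' 6 | grep -v rot; python3 -m jog '[[1,0,0,0,0,0,0],[0.6,0,0,0,0,0,0],[0.6,0,0,0,0,0,0],[0.6,0,0,0,0,0,0],[0.6,0,0,0.03,0,0,0]]' |grep -v rot;  python3 -m jog '[[0.6,0,0,0.06,0,0,0],[0.6,0,0,0.06,0,0,0],[0.6,0,0.0,0.03,0,0,0],[0.6,0,0,0,0,0,0]]' |grep -v rot
python3 - <<'E'
from h import *
np.set_printoptions(precision=4,suppress=True,linewidth=150)
c=cam("wrist")
for l in "lid_hinge lid_tab pot_mouth infuser infuser_foot drip_dish".split():
    for d in arm.landmark_of(l,"wrist")[:2]: print(l,d["p"],np.round(d["location"]),pt(c,*d["location"]))
a=c["img"];c2=cam("side")
cv2.imwrite("pics/w5.png",cv2.cvtColor(np.hstack([a,cv2.resize(c2["img"][170:290,250:370],(420,420))])[:, :],cv2.COLOR_RGB2BGR)) if 0 else None
b=cv2.resize(c2["img"][170:290,250:370],(420,420))
m=np.hstack([a,b]);m=cv2.resize(m,(800,343));cv2.imwrite("pics/w5.png",cv2.cvtColor(m,cv2.COLOR_RGB2BGR))
E
```

```text
time: 9.2
ee_pos: [0.4684, 0.1353, 0.1321]
ft_force: [1.9, -2.3, 2.5]
opening: 0.0139
grip_force: 6.0
time: 9.82
ee_pos: [0.4659, 0.137, 0.1611]
ft_force: [-0.9, 1.6, 0.9]
opening: 0.0374
grip_force: 0.0
time: 10.32
ee_pos: [0.4694, 0.1374, 0.315]
ft_force: [-0.8, -0.3, -0.1]
opening: 0.0375
grip_force: 0.0
lid_hinge 0.86 [111. 280.] [0.4605 0.2099 0.1123]
lid_hinge 0.61 [ 66. 277.] [0.4495 0.2693 0.007 ]
lid_tab 0.67 [192. 278.] [0.4689 0.1315 0.1775]
pot_mouth 0.95 [ 67. 280.] [0.4539 0.2693 0.0072]
infuser 0.6 [377. 264.] [ 0.4907 -0.2034  0.026 ]
infuser_foot 0.62 [297. 254.] [ 0.4571 -0.0702  0.0162]
drip_dish 0.65 [307. 257.] [ 0.4644 -0.0774  0.0333]
```

View pics/w5.png

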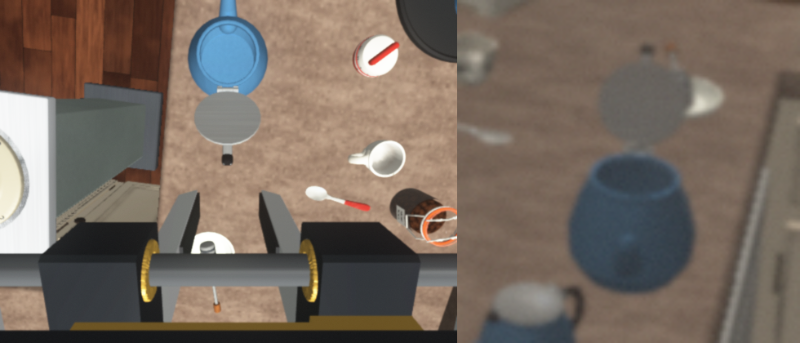

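The lid rests back on its stop with its tab at (0.469, 0.131, 0.177), as described, and the pot is open. Next I'll move over the infuser knob and refine its position.

```bash
python3 -m jog '[[0.6,0.003,-0.05,0,0,0,2],[0.6,0.003,-0.05,0,0,0,2],[0.6,0.003,-0.05,-0.01,0,0,2],[0.6,0.003,-0.05,-0.03,0,0,0],[0.6,0.003,-0.05,-0.03,0,0,0]]' 6 | grep -v rot; python3 -m jog '[[0.6,0.003,-0.05,-0.03,0,0,0],[0.6,0.003,-0.037,-0.03,0,0,0],[0.6,0,0,0,0,0,0],[0.6,0,0,0,0,0,0]]' |grep -v rot
python3 - <<'E'
from h import *
np.set_printoptions(precision=4,suppress=True,linewidth=150)
c=cam("wrist");print(arm.sense()["tool_rot"][:,1])
for l in "infuser infuser_foot drip_dish".split():
    for d in arm.landmark_of(l,"wrist")[:2]: print(l,d["p"],np.round(d["location"]),pt(c,*d["location"]),pt(c,*d["location"],z=.019))
hsv=cv2.cvtColor(c["img"],cv2.COLOR_RGB2HSV)
m=cv2.inRange(hsv,(5,120,80),(20,255,255))
n,lab,st,ce=cv2.connectedComponentsWithStats(m)
for i in range(1,n):
    if st[i,4]>60:
        p=pt(c,ce[i][1],ce[i][0]); print(st[i],ce[i],p,pt(c,ce[i][1],ce[i][0],z=.022))
c["img"][m>0]=(255,0,255); save(c,"w6.png")
E
```

```text
time: 11.35
ee_pos: [0.4832, -0.1149, 0.2418]
ft_force: [0.4, -0.6, -0.1]
opening: 0.0377
grip_force: 0.0
time: 11.85
ee_pos: [0.4893, -0.1997, 0.1829]
ft_force: [0.6, 0.4, 0.3]
opening: 0.0378
grip_force: 0.0
[0.972  0.2348 0.0012]
infuser 0.67 [190. 280.] [ 0.4917 -0.2069  0.0258] [ 0.492  -0.2082  0.019 ]
infuser_foot 0.71 [ 44. 276.] [ 0.4534 -0.0668  0.0078] [ 0.454  -0.0687  0.019 ]
[  0  52  30  35 550] [12.0382 72.2382] [-0.4491 -0.2031 -0.9131] [ 0.2084 -0.1547  0.022 ]
[  38   53  105   60 2309] [77.8536 83.9251] [-0.2273 -0.1888 -0.9134] [ 0.2724 -0.1505  0.022 ]
[143 104  25  16 157] [157.4586 112.9682] [ 0.0537 -0.2207 -0.9125] [ 0.3532 -0.1598  0.022 ]
[276 180  13  17 208] [282.0385 188.2019] [ 0.4928 -0.2044  0.0268] [ 0.493  -0.2053  0.022 ]
[173 293  22  77 587] [183.2198 325.046 ] [ 0.465  -0.1785  0.3354] [ 0.4196 -0.3886  0.022 ]
[367 294  21  76 605] [378.0463 325.0876] [ 0.5026 -0.1696  0.3352] [ 0.6388 -0.3361  0.022 ]
[   4  351   57   54 2100] [ 34.7348 383.0343] [ 0.2978 -0.4402  0.0902] [ 0.2589 -0.5074  0.022 ]
[  86  381  432   23 5194] [324.473  396.7771] [ 0.4935 -0.1808  0.3444] [ 0.6039 -0.4448  0.022 ]
```

Knob at (0.492, -0.206), top at z ≈ 0.026. Its distance to the foot measures 143 mm, against the 140 mm given. Descending.

```bash
python3 -m jog '[[0.6,0.003,-0.005,-0.05,0,0,1.5],[0.6,0,0,-0.05,0,0,0],[0.6,0,0,-0.05,0,0,0],[0.6,0,0,-0.03,0,0,0],[0.6,0,0,-0.015,0,0,0]]' 35 | grep -v rot; python3 -m jog '[[0.6,0,0,-0.01,0,0,0],[0.6,0,0,-0.007,0,0,0],[0.6,0,0,0,0,0,0],[1,0,0,0,0,0,0],[1,0,0,0,0,0,0]]' |grep -v rot;  python3 -m jog '[[1,0,0,0,0,0,0],[1,0,0,0,0,0,0],[1,0,0,0,0,0,0]]' |grep -v rot
```

```text
time: 12.68
ee_pos: [0.4919, -0.2042, -0.0132]
ft_force: [0.4, 0.2, 0.1]
opening: 0.0375
grip_force: 0.0
time: 13.3
ee_pos: [0.4926, -0.2055, -0.0288]
ft_force: [-0.0, -0.4, 0.4]
opening: 0.0206
grip_force: 0.0
time: 13.68
ee_pos: [0.4924, -0.2055, -0.0292]
ft_force: [0.1, -1.9, 0.4]
opening: 0.0129
grip_force: 35.0
```

```bash
python3 -m jog '[[1,0,0,0.02,0,0,0],[1,0,0,0.04,0,0,0],[1,0,0,0.05,0,0,0],[1,0,0,0.05,0,0,0],[1,0,0,0.05,0,0,0]]' 35 | grep -v rot; python3 -m jog '[[1,0,0,0.05,0,0,0],[1,0,0,0.05,0,0,0],[1,0,0,0.02,0,0,0],[1,0,0,0,0,0,0],[1,0,0,0,0,0,0]]' |grep -v rot
cat > inf.py <<'E'
from h import *
np.set_printoptions(precision=3,suppress=True,linewidth=150)
s=arm.sense();print(s["time"],s["ee_pos"],s["opening"],s["grip_force"])
for n in ("scene","side","wrist"):
    c=cam(n)
    for l in ("infuser","infuser_foot"):
        for d in arm.landmark_of(l,n)[:2]: print(n,l,d["p"],np.round(d["location"]),pt(c,*d["location"]))
E
python3 inf.py
```

```text
time: 14.3
ee_pos: [0.4917, -0.205, 0.182]
ft_force: [-0.2, -0.8, -0.7]
opening: 0.013
grip_force: 35.0
time: 14.92
ee_pos: [0.4914, -0.2048, 0.2991]
ft_force: [0.3, -0.1, -0.7]
opening: 0.0127
grip_force: 35.0
14.925 [ 0.491 -0.205  0.299] 0.012723885230542686 34.99965190887451
scene infuser 0.92 [ 69. 392.] [ 0.488 -0.196  0.349]
scene infuser_foot 0.71 [109. 377.] [ 0.461 -0.069  0.345]
side infuser 0.47 [ 95. 335.] [ 0.478 -0.198  0.353]
side infuser_foot 0.58 [109. 337.] [ 0.452 -0.071  0.345]
wrist infuser 0.56 [258. 281.] [ 0.493 -0.203  0.355]
```

Lifted level in the grip. Easing to 3 N to let it swing.

```bash
python3 -m jog '[[1,0,0,0,0,0,0],[1,0,0,0,0,0,0],[1,0,0,0,0,0,0],[1,0,0,0,0,0,0],[1,0,0,0,0,0,0]]' 3 | grep -v rot; python3 -m jog '[[1,0,0,0,0,0,0],[1,0,0,0,0,0,0],[1,0,0,0,0,0,0],[1,0,0,0,0,0,0],[1,0,0,0,0,0,0]]' | grep -v rot; python3 inf.py
```

```text
time: 16.0
ee_pos: [0.4921, -0.205, 0.3006]
ft_force: [0.1, 0.5, -1.7]
opening: 0.0139
grip_force: 3.0
time: 16.62
ee_pos: [0.4922, -0.2053, 0.3007]
ft_force: [-0.4, 0.8, -1.5]
opening: 0.0136
grip_force: 3.0
16.625 [ 0.492 -0.205  0.301] 0.013558084953236165 2.999962493777275
scene infuser 0.88 [ 71. 392.] [ 0.489 -0.201  0.341]
scene infuser_foot 0.87 [112. 379.] [ 0.492 -0.205  0.217]
side infuser 0.56 [100. 334.] [ 0.482 -0.202  0.336]
side infuser_foot 0.66 [142. 331.] [ 0.472 -0.146  0.213]
wrist infuser 0.65 [245. 279.] [ 0.491 -0.201  0.346]
wrist infuser_foot 0.76 [164. 280.] [ 0.484 -0.173  0.248]
```

```bash
python3 -m jog '[[1,0,0,0,0,0,0],[1,0,0,0,0,0,0],[1,0,0,0,0,0,0],[1,0,0,0,0,0,0],[1,0,0,0,0,0,0]]' 3 | grep -v rot; cat > ax.py <<'E'
from h import *
np.set_printoptions(precision=4,suppress=True,linewidth=150)
e=arm.sense()["ee_pos"]
for n in ("scene","side"):
    c=cam(n);f=210/np.tan(np.radians(c["vfov"])/2);P=np.array(c["pose"])
    R,Q=np.mgrid[:420,:560];d=c["depth"]
    X=np.stack([(Q-c["cx"])/f*d,-(R-c["cy"])/f*d,-d],-1)@P[:3,:3].T+P[:3,3]
    X=X[(d>0)&(np.linalg.norm(X[...,:2]-e[:2],axis=-1)<.15)&(X[...,2]>e[2]-.14)&(X[...,2]<e[2]+.03)]-e
    for a in np.arange(-.14,.03,.014):
        Y=X[(X[:,2]>=a)&(X[:,2]<a+.014)]
        if len(Y)>3: print(n,round(a,3),len(Y),np.median(Y,0),np.ptp(Y,axis=0))
E
python3 ax.py
```

```text
time: 17.7
ee_pos: [0.4922, -0.2053, 0.3007]
ft_force: [-0.0, -0.8, -1.2]
opening: 0.0137
grip_force: 3.0
scene -0.112 23 [-0.0017  0.0056 -0.1011] [0.0241 0.0176 0.0089]
scene -0.098 53 [-0.0022  0.0052 -0.0906] [0.0302 0.0154 0.0139]
scene -0.084 51 [ 0.0002  0.0069 -0.0765] [0.0278 0.0203 0.0133]
scene -0.07 57 [-0.0027  0.0069 -0.0626] [0.03   0.0181 0.0132]
scene -0.056 89 [-0.0005  0.0052 -0.046 ] [0.0297 0.0279 0.0138]
scene -0.042 35 [ 0.0007 -0.0018 -0.04  ] [0.0165 0.0193 0.0138]
scene -0.028 13 [ 0.0014 -0.0008 -0.0194] [0.0055 0.0052 0.0129]
scene -0.014 12 [ 0.0006 -0.0003 -0.0067] [0.0054 0.0048 0.0107]
scene 0.0 14 [0.0003 0.0006 0.0056] [0.0054 0.0048 0.0127]
scene 0.014 12 [0.0002 0.0028 0.0217] [0.0076 0.006  0.0114]
scene 0.028 6 [0.001  0.0051 0.0292] [0.0113 0.0042 0.0014]
side -0.112 15 [-0.0017  0.0021 -0.1007] [0.0242 0.0149 0.0069]
side -0.098 37 [-0.0011  0.0041 -0.0909] [0.029  0.0238 0.013 ]
side -0.084 31 [ 0.0001  0.0066 -0.076 ] [0.0293 0.0289 0.0132]
side -0.07 38 [-0.0027  0.0071 -0.063 ] [0.03   0.0204 0.0136]
side -0.056 41 [-0.0018  0.0061 -0.0477] [0.027  0.0297 0.0138]
side -0.042 19 [ 0.0004 -0.0011 -0.0382] [0.0208 0.0185 0.011 ]
side -0.028 8 [ 0.0004 -0.0029 -0.0192] [0.0057 0.0184 0.0114]
side -0.014 5 [-0.0006  0.0019 -0.0077] [0.0041 0.0079 0.007 ]
side 0.0 8 [-0.0019  0.0029  0.0056] [0.0044 0.0212 0.0112]
side 0.014 10 [-0.001  -0.0006  0.0212] [0.0064 0.0089 0.0135]
```

It hangs upright: the capsule axis is within a few mm over 100 mm. Gripping firmly again.

```bash
python3 -m jog '[[1,0,0,0,0,0,0],[1,0,0,0,0,0,0],[1,0,0,0,0,0,0],[1,0,0,0,0,0,0],[1,0,0,0,0,0,0]]' 35 | grep -v rot; python3 - <<'E'
from h import *
np.set_printoptions(precision=4,suppress=True,linewidth=150)
e=arm.sense()["ee_pos"]
for n in ("scene","side"):
    c=cam(n);f=210/np.tan(np.radians(c["vfov"])/2);P=np.array(c["pose"])
    R,Q=np.mgrid[:420,:560];d=c["depth"]
    X=np.stack([(Q-c["cx"])/f*d,-(R-c["cy"])/f*d,-d],-1)@P[:3,:3].T+P[:3,3]-e
    ok=(d>0)&(np.linalg.norm(X[...,:2],axis=-1)<.08)&(X[...,2]>-.16)&(X[...,2]<.09)
    X2=X[ok];I=c["img"][ok].astype(int)
    print(n,"lowest",np.sort(X2[:,2])[:8])
    w=(I[:,0]-I[:,2]>50)&(I[:,0]>90); print("wood",w.sum(),X2[w].min(0) if w.any() else 0,X2[w].max(0) if w.any() else 0)
    for a in np.arange(-.05,.09,.006):
        Y=X2[(X2[:,2]>=a)&(X2[:,2]<a+.006)]
        if len(Y): print(round(a,3),len(Y),Y[:,0].min().round(4),Y[:,0].max().round(4))
E
```

```text
time: 18.42
ee_pos: [0.4922, -0.2052, 0.3007]
ft_force: [0.4, 0.5, -1.3]
opening: 0.0121
grip_force: 35.0
scene lowest [-0.1053 -0.1043 -0.1038 -0.1033 -0.1031 -0.1028 -0.1026 -0.1018]
wood 33 [-0.006  -0.0052  0.0267] [0.006  0.0112 0.0436]
-0.05 36 -0.0134 0.0137
-0.044 49 -0.0125 0.0122
-0.038 6 -0.0019 0.003
-0.032 5 -0.0024 0.001
-0.026 7 -0.0014 0.0036
-0.02 5 -0.0017 0.0021
-0.014 5 -0.0009 0.0029
-0.008 8 -0.0018 0.0035
-0.002 5 -0.0022 0.003
0.004 6 -0.0017 0.0031
0.01 6 -0.002 0.0028
0.016 5 -0.0016 0.0017
0.022 5 -0.006 0.0046
0.028 16 -0.0061 0.0058
0.034 19 -0.0114 0.0084
0.04 41 -0.0156 0.0153
0.046 32 -0.0189 0.0159
0.052 25 -0.0183 0.0159
0.058 31 -0.0187 0.0158
0.064 26 -0.0191 0.016
0.07 34 -0.0185 0.0162
0.076 33 -0.019 0.016
0.082 29 -0.0188 0.0161
0.088 10 -0.0158 0.0153
side lowest [-0.1031 -0.1021 -0.1018 -0.1015 -0.1011 -0.1011 -0.1004 -0.1003]
wood 0 0 0
-0.05 18 -0.0146 0.0133
-0.044 16 -0.015 0.0098
-0.038 6 -0.0053 0.0057
-0.032 4 -0.0026 0.0012
-0.026 3 -0.0017 0.0017
-0.02 4 -0.0029 0.0019
-0.014 3 -0.0026 -0.0007
-0.008 1 -0.0006 -0.0006
-0.002 3 -0.0047 -0.0008
0.004 4 -0.0033 0.0005
0.01 3 -0.0035 -0.0006
0.016 5 -0.0029 0.0027
0.022 3 -0.0022 0.0015
0.028 7 -0.0076 0.0054
0.034 12 -0.0131 0.0059
0.04 15 -0.017 0.0105
0.046 17 -0.0203 0.0161
0.052 15 -0.0197 0.015
0.058 16 -0.0201 0.0149
0.064 16 -0.0187 0.0178
0.07 17 -0.0188 0.0167
0.076 17 -0.0184 0.019
0.082 18 -0.0203 0.0192
0.088 7 -0.0178 0.0139
```

Firm at 35 N, foot about 104 mm below the reported TCP and knob held by its upper half. I'll carry it high over the lid to the mouth at (0.453, 0.265).

```bash
python3 -m jog '[[1,0,0,0.015,0,0,0],[1,0,0.01,0.015,0,0,0],[1,-0.003,0.025,0,0,0,0],[1,-0.004,0.04,0,0,0,0],[1,-0.004,0.045,0,0,0,0]]' 35 | grep -v rot; python3 -m jog '[[1,-0.004,0.045,0,0,0,0],[1,-0.004,0.045,0,0,0,0],[1,-0.004,0.045,0,0,0,0],[1,-0.004,0.045,0,0,0,0],[1,-0.004,0.045,0,0,0,0]]' | grep -v rot;python3 -m jog '[[1,-0.004,0.045,0,0,0,0],[1,-0.004,0.04,0,0,0,0],[1,0,0.025,0,0,0,0],[1,0,0.015,0,0,0,0],[1,0,0,0,0,0,0]]' | grep -v rot
python3 ax.py; python3 - <<'E'
from h import *
np.set_printoptions(precision=4,suppress=True,linewidth=150)
for n in ("scene","side","wrist"):
    c=cam(n)
    for d in arm.landmark_of("pot_mouth",n)[:2]+arm.landmark_of("lid_hinge",n)[:2]: print(n,np.round(d["location"]),round(d["p"],2),pt(c,*d["location"]),pt(c,*d["location"],z=.104))
E
```

```text
time: 19.15
ee_pos: [0.4814, -0.0839, 0.3321]
ft_force: [0.4, -0.9, -1.3]
opening: 0.0124
grip_force: 35.0
time: 19.77
ee_pos: [0.461, 0.1418, 0.3323]
ft_force: [0.0, 0.2, -0.8]
opening: 0.0122
grip_force: 35.0
time: 20.4
ee_pos: [0.4531, 0.2654, 0.3312]
ft_force: [-0.2, -0.8, -1.3]
opening: 0.0119
grip_force: 35.0
scene -0.112 15 [-0.0063  0.0127 -0.1009] [0.022  0.0165 0.006 ]
scene -0.098 51 [-0.0077  0.0126 -0.0911] [0.0232 0.0194 0.0138]
scene -0.084 48 [-0.0058  0.013  -0.0762] [0.0225 0.0185 0.0137]
scene -0.07 58 [-0.0061  0.0128 -0.063 ] [0.0235 0.0255 0.0138]
scene -0.056 158 [-0.003   0.0071 -0.0448] [0.0279 0.0289 0.014 ]
scene -0.042 68 [-0.0001  0.003  -0.0401] [0.0191 0.0184 0.0139]
scene -0.028 10 [-0.0001  0.0028 -0.0205] [0.0037 0.0032 0.0109]
scene -0.014 18 [-0.0004  0.0022 -0.0075] [0.0044 0.0047 0.0137]
scene 0.0 17 [0.0004 0.0027 0.0079] [0.0047 0.0034 0.0136]
scene 0.014 10 [-0.0004  0.0041  0.0265] [0.0094 0.0061 0.0133]
scene 0.028 5 [0.0004 0.0064 0.0296] [0.0095 0.0043 0.0016]
side -0.112 21 [-0.0034  0.0086 -0.1016] [0.0254 0.0185 0.007 ]
side -0.098 57 [
[... 739 characters left out ...]
 0.4543 0.104 ]
scene [266. 298.] 0.77 [0.4562 0.2135 0.1062] [0.4566 0.2126 0.104 ]
scene [346. 229.] 0.61 [0.484  0.4289 0.0745] [0.4772 0.4324 0.104 ]
side [278. 274.] 0.67 [0.5049 0.463  0.0786] [0.4964 0.4986 0.104 ]
side [232. 314.] 0.59 [0.4535 0.2107 0.0762] [0.4461 0.2587 0.104 ]
side [222. 314.] 0.69 [0.4561 0.2155 0.1074] [0.457  0.2094 0.104 ]
side [271. 284.] 0.55 [0.4884 0.4285 0.0788] [0.4805 0.4651 0.104 ]
wrist [180. 278.] 0.98 [0.4482 0.2765 0.2348] [0.453  0.2548 0.104 ]
wrist [ 33. 365.] 0.8 [0.5085 0.4469 0.0831] [0.5053 0.4415 0.104 ]
wrist [217. 275.] 0.76 [0.4513 0.2594 0.2926] [0.4621 0.2083 0.104 ]
wrist [ 50. 343.] 0.68 [0.4896 0.4235 0.0778] [0.4866 0.4182 0.104 ]
```

Capsule is centred over the mouth to within a few mm. Lowering it.

```bash
python3 -m jog '[[1,0,-0.003,-0.03,0,0,0],[1,0,0,-0.04,0,0,0],[1,0,0,-0.04,0,0,0],[1,0,0,-0.03,0,0,0],[1,0,0,-0.02,0,0,0]]' 35 | grep -v rot; python3 -m jog '[[1,0,0,-0.02,0,0,0],[1,0,0,-0.015,0,0,0],[1,0,0,-0.01,0,0,0],[1,0,0,-0.006,0,0,0],[1,0,0,0,0,0,0]]' | grep -v rot
```

```text
time: 21.58
ee_pos: [0.4524, 0.2613, 0.1691]
ft_force: [0.5, -0.1, -0.5]
opening: 0.012
grip_force: 35.0
time: 22.2
ee_pos: [0.4532, 0.2618, 0.1196]
ft_force: [0.2, -0.4, -1.1]
opening: 0.012
grip_force: 35.0
```

```bash
python3 -m jog '[[1,0,0,-0.003,0,0,0],[1,0,0,-0.002,0,0,0],[1,0,0,-0.002,0,0,0],[1,0,0,0,0,0,0]]' 35 | grep -v rot; python3 -m jog '[[1,0,0,-0.001,0,0,0],[1,0,0,-0.001,0,0,0],[1,0,0,0,0,0,0]]' | grep -v rot
```

```text
time: 22.7
ee_pos: [0.4531, 0.2617, 0.1126]
ft_force: [-0.0, -0.0, -0.8]
opening: 0.0116
grip_force: 35.0
time: 23.08
ee_pos: [0.4544, 0.2621, 0.1122]
ft_force: [0.2, -0.1, 5.6]
opening: 0.012
grip_force: 35.0
```

The foot touched the floor (5.6 N). I'll back off 1 mm, release gently, then withdraw straight up.

```bash
python3 -m jog '[[1,0,0,0.001,0,0,0],[0.8,0,0,0,0,0,0],[0.6,0,0,0,0,0,0],[0.6,0,0,0,0,0,0],[0.6,0,0,0,0,0,0]]' 6 | grep -v rot; python3 -m jog '[[0.6,0,0,0.02,0,0,0],[0.6,0,0,0.05,0,0,0],[0.6,0,0,0.06,0,0,0],[0.6,0,0,0.05,0,0,0],[0.6,0,0,0,0,0,0]]' | grep -v rot
python3 -m jog '[[0.6,0,0,0,0,0,0],[0.6,0,0,0,0,0,0]]' | grep -v rot
python3 - <<'E'
from h import *
np.set_printoptions(precision=4,suppress=True,linewidth=150)
ims=[]
for n in ("scene","side","wrist"):
    c=cam(n)
    for l in ("infuser","lid_tab","lid_hinge"):
        for d in arm.landmark_of(l,n)[:2]: print(n,l,np.round(d["location"]),round(d["p"],2),pt(c,*d["location"]))
    b={"scene":(225,345,230,350),"side":(170,290,250,370),"wrist":(60,300,160,400)}[n]
    ims.append(cv2.resize(c["img"][b[0]:b[1],b[2]:b[3]],(266,266)))
cv2.imwrite("pics/end.png",cv2.cvtColor(np.hstack(ims),cv2.COLOR_RGB2BGR))
E
```

```text
time: 23.7
ee_pos: [0.4532, 0.2618, 0.1116]
ft_force: [0.3, -0.0, 0.3]
opening: 0.0375
grip_force: 0.0
time: 24.32
ee_pos: [0.4554, 0.2627, 0.2961]
ft_force: [-0.1, -0.1, -0.5]
opening: 0.0378
grip_force: 0.0
time: 24.58
ee_pos: [0.4522, 0.2613, 0.2897]
ft_force: [-0.8, 0.2, 0.1]
opening: 0.038
grip_force: 0.0
scene infuser [279. 284.] 0.81 [0.4849 0.2225 0.0156]
scene infuser [265. 296.] 0.38 [0.4615 0.2129 0.1065]
scene lid_tab [352. 195.] 0.84 [0.5544 0.4723 0.0018]
scene lid_tab [220. 314.] 0.68 [0.4061 0.2803 0.4428]
scene lid_hinge [267. 294.] 0.82 [0.4624 0.2167 0.1037]
scene lid_hinge [344. 230.] 0.77 [0.4842 0.4252 0.0757]
side infuser [217. 314.] 0.42 [0.4483 0.2631 0.1512]
side lid_tab [189. 314.] 0.78 [ 0.5292 -0.2044  0.0064]
side lid_tab [282. 259.] 0.68 [0.564  0.3808 0.0005]
side lid_hinge [271. 283.] 0.69 [0.491  0.4292 0.0784]
side lid_hinge [222. 313.] 0.63 [0.4504 0.2609 0.1334]
wrist infuser [187. 280.] 0.69 [0.4533 0.2616 0.1563]
wrist lid_tab [317. 261.] 0.74 [0.4431 0.2869 0.442 ]
wrist lid_hinge [ 44. 351.] 0.88 [0.4906 0.4213 0.0784]
wrist lid_hinge [222. 272.] 0.78 [0.4572 0.2115 0.111 ]
```

View pics/end.png

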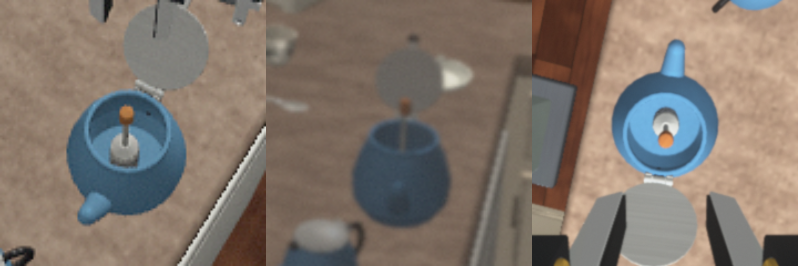

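The pictures show the infuser standing upright in the pot: knob at (113, 126) in the left crop, z ≈ 0.15. The lid is open on its stop and the gripper is clear.

```bash
python3 -c "
from bench import arm
print(arm.hand_in())"
```

```text
the job is handed in; nothing more can be done
None
```

I handed the job in at about 25 s of the 66 s; no verdict came back. My last pictures show the infuser released and standing upright on the pot's floor, the lid open on its stop and the gripper clear.

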